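# Close up the two-tier cassette rack

## Robot

A 6-joint arm with a two-finger parallel gripper is mounted at the origin on the work surface. World frame = base frame: x ahead of the robot, y to its left, z up, the work surface at z = 0. Lengths are in m, angles in degrees, forces in N, time in s.
With the tool pointing down it reaches from about 0.375 to 0.9 m from the base axis. Payload 3.1 kg.
Tool frame: the origin (TCP) lies at the very end of the fingers, on their centre line; the grasp point (between the pads) lies 19 mm behind it; x points along the fingers, z is the direction in which the jaws open and shut, and the axes are right-handed (so a half turn about x gives the same grasp; the last joint's range is limited). The gripper opens to 87 mm and grips with 3 to 60 N. Pads are 19 mm wide; open, the fingers measure 117 mm over their backs; the gripper's body (75 mm by 190 mm) begins 51 mm behind the grasp point.
Start: joints at [-79.154, 30.224, 82.088, -0, 67.689, -10.227], TCP at [0.225, -0.583, 0.223] pointing down, gripper open.
Joint ranges: [-176.69, 176.69], [-43.24, 126.21], [12.49, 139.97], [-82, 262], [0, 151.66], [-163.58, 163.58]. Speed limits (degrees/s): [159.86, 159.86, 180, 180, 180, 180].

## Interface

Orientations are given as a 3x3 rotation matrix whose columns are the frame's x, y, z axes.
In Python, from rig import bot gives the robot as it stands.
- The arm moves only by the tool send_rows, never from a script. Its arguments are lists of equal length, an entry for each row: "fingers": the opening, from 0 (shut) to 1 (fully open); "dp": the shift along the world's x, y, z in mm, a list of three; "turn": the turn, a rotation vector about the world's x, y, z in rad, a list of three. In form: {"fingers": [fingers, ...], "dp": [[tx, ty, tz], ...], "turn": [[rx, ry, rz], ...]}. A call has 1 to 10 rows; each row is the pose to reach, as a shift and turn from the pose measured when the call began; what a row does not reach only later rows make up. A row lasts 1/12 s, in which the tool goes at most 41.7 mm and 7.16 degrees, less where a joint would pass 70% of its speed; a pose out of reach is approached as far as the arm can. A call with a gripper value outside its range is refused whole. The fingers move at their own pace and stop on an object; the grip force is fixed at half the most. Time passes only in rows, so rows that repeat a pose let the fingers close. It gives the time, the measured TCP pose, the force and the opening at its end, in the units of the state.
- bot.read_state(): the state, without advancing time (a new reading comes with each control period).
- bot.capture(name): name is "scene" or "top" or "wrist"; returns a dict with "img" (384x512x3 uint8, blue, green, red), "z_map" (384x512 float32, m along the optical axis (not along the pixel's ray), 0 where there is no reading), "mtx" (3x3 intrinsics, pixels), "k1" (the pictures are not rectified: a ray, as slopes to the right and down, at radius r is drawn at 1 + k1 r^2 times it, then the intrinsics apply), "origin" and "orientation" of the camera in the world; the wrist camera has in their place "hand_eye" (4x4, takes a point from camera to tool coordinates, whose origin is the TCP and whose axes are the tool frame's). Camera axes: x right, y up, looking along -z (the intrinsics and any distortion apply to the point x, -y, -z); pixel columns grow to the right and rows downward; lengths in m; the calibration is good to about 2 mm. A picture is of the moment at which its call begins: read the wrist's pose just before it.
- bot.hand_in(): hands the job in, once; it reports no verdict.
The state is a dict: "time_s": time; "joint_positions": joint angles; "qvel": joint speeds; "tau": joint torques, N m; "position": TCP position; "tcp_rot": TCP orientation; "force": force on the tool from outside, world axes, zero at the start; "moment": the same for the moment, N m; "opening": opening from 0.0 (shut) to 1.0 (fully open).
Only numpy, scipy, OpenCV 4.12 (cv2) and the standard library are available. Lean on these libraries where they do the work, as an engineer would, in place of code of your own. Each camera call takes 0.05 s, during which the arm holds its last target.

## Task

Set the purple instrument cassette squarely on the pink one that stands in the lower frame of the rack. Then take the upper tier by its carrying bar and stand it over them so that all four corner posts go fully home in the corner sockets of the lower frame; feel for the sockets and do not force it. Let go, and leave the other things on the bench where they are.

Things in the scene. Friction and masses are not known exactly. Their poses are not given: they have to be found in the camera images.
- base: fixed steel base tray of the rack, 256 x 190 x 12 mm, flat on the table; origin at the centre of its underside (table height), x along its length, z up. The lower frame rides on it: it slides stiffly (about 10 N) along the base's x and stands anywhere within 16 mm (its end stops) either way of the middle. That shift is NOT in any reading: only sight, or feel of the posts on the blocks, tells it
- deck_mid (a point): fixed point over the base's middle, 24 mm up, level with the lower frame's flat deck (it does not slide). The aluminium lower frame has four blue corner blocks 56 (x) x 34 mm, centres 76 mm (x) and 56 mm (y) either way from the frame's middle, tops 40 mm above the base origin, with a 17 mm square socket in the middle with sharp edges, floor 16 mm above the base origin. Centred across y
- tier: upper tier: open aluminium frame 177 x 137 mm on four round steel posts, 14 mm thick, the last 4 mm tapering to 9 mm, 76 mm (x) and 56 mm (y) either way from its middle; 0.3 to 0.55 kg. Origin in the middle at the posts' feet, x along its length, z up. Frame from 80 to 90 mm above it. Fully home its origin is 16 mm above the base's; standing on the block tops, 40 mm. Same either way round
- tier_handle (a point): middle of the tier's black carrying bar, 125 mm above the tier's origin: 104 mm long along the tier's x, 14 mm wide, 20 mm tall, on two legs 43 mm either way of the middle; 25 mm of free space between the bar and the frame; axes as the tier's
- cassette: the purple closed instrument cassette, a flat box 130 x 62 x 30 mm with rounded edges, black dots on its flat lid, 0.2 to 0.35 kg; origin at the centre of its underside, x along its length, z up
- pink_cassette: the pink closed instrument cassette, a flat box 130 x 62 x 30 mm with rounded edges, black dots on its flat lid, 0.2 to 0.35 kg; origin at the centre of its underside, x along its length, z up. It stands loose on the deck of the lower frame, about in its middle
- green_cassette: the green closed instrument cassette, a flat box 130 x 62 x 30 mm with rounded edges, black dots on its flat lid, 0.2 to 0.35 kg; origin at the centre of its underside, x along its length, z up; bystander
- jaw_model: model of upper and lower teeth on a black foot, 70 x 60 mm, 56 mm tall; origin under its centre; bystander
- spray_bottle: white disinfectant bottle, 60 mm across, 150 mm tall; origin under its centre; bystander
- bur_block: yellow block with short steel burs, 70 x 50 x 40 mm; origin under its centre; bystander
Things that resemble listed ones, but are neither listed nor needed, are in the scene too. What is shaped like the pink_cassette but white or yellow is not meant.

How it is judged (in metres and radians):
On the way, in this order (a step that is already met when the one before it is completed fails the run):
1. the purple cassette rests squarely on the pink one in the lower frame, let go (x of cassette in the frame of pink_cassette between -0.008 and 0.008 m and y of cassette in the frame of pink_cassette between -0.008 and 0.008 m and z of cassette in the frame of pink_cassette between 0.027 and 0.033 m and angle between the x axis of cassette and the x axis of pink_cassette, either way round below 0.1 rad and angle between cassette's own z axis and vertical below 0.05 rad and linear speed of cassette below 0.03 m/s and contact force between the fingers and cassette below 0.1 N and x of pink_cassette in the frame of base between -0.04 and 0.04 m and y of pink_cassette in the frame of base between -0.01 and 0.01 m and z of pink_cassette in the frame of base between 0.021 and 0.027 m), for 0.3 s.
2. the upper tier stands level with its four posts fully home in the sockets (x of tier in the frame of base between -0.0185 and 0.0185 m and y of tier in the frame of base between -0.006 and 0.006 m and z of tier in the frame of base between 0.0135 and 0.0195 m and angle between tier's own z axis and vertical below 0.03 rad and angle between the x axis of tier and the x axis of base, either way round below 0.06 rad), for 0.2 s.
At the end, for the whole second after the job is handed in: Purple cassette flat on the pink one within 8 mm and 0.10 rad; pink on the lower deck within 40 mm (lengthwise) and 10 mm of the base's middle; tier level, all four posts home in the sockets (origin 13.5 to 19.5 mm above the base's); all released and at rest (all of step 1 and all of step 2 and contact force between the fingers and tier below 0.1 N and linear speed of tier below 0.02 m/s); the robot touches nothing.
It fails at once if the tier is forced: pressed on the lower frame or base with more than 100 N (contact force between tier and base above 100 N).
It fails at once if one of the other things (green cassette, jaw model, bottle, bur block) is moved more than 30 mm (distance of any of green_cassette, jaw_model, spray_bottle, bur_block from where it was at the start of the episode above 0.03 m).
It also fails if it takes over 72 s, if anything falls off the work surface, if the arm or the gripper's body presses on something with over 40 N, if the wrist force passes 120 N, or if a joint passes its speed limit or range.

## Working session

There is one attempt and no reset: what is moved stays moved. The work goes in short steps, Python scripts to look and compute and a tool call to move; the robot and the scene stay as the last step left them, time stands still between calls to the robot, and variables do not carry over. Pictures are saved under pics/ and viewed, and the job is handed in when it is done.

Besides the shell and the picture viewer there is one more tool, called after ">>>" as name(argument=value, ...), one argument or row to a line, values as JSON. send_rows: Moves the arm, as the interface text tells. Its arguments: {"type":"object","properties":{"fingers":{"type":"array","items":{"type":"number"}},"dp":{"type":"array","items":{"type":"array","items":{"type":"number"}}},"turn":{"type":"array","items":{"type":"array","items":{"type":"number"}}}},"required":["fingers","dp","turn"]}

```bash
ls; mkdir -p pics; python3 - <<'E'
from rig import bot
import cv2,numpy as np
s=bot.read_state();print(s)
for n in ["scene","top","wrist"]:
    c=bot.capture(n);cv2.imwrite(f"pics/{n}0.png",c["img"]);np.savez(f"{n}0.npz",**c)
    print(n,{k:v for k,v in c.items() if k not in("img","z_map")})
E
```

```text
pics
{'time_s': 0.0, 'joint_positions': array([-7.91547814e+01,  3.02779272e+01,  8.21566077e+01,  1.37495417e-04,
        6.76892173e+01, -1.02265019e+01]), 'qvel': array([ 0.0245546 ,  0.00370914, -0.02299171,  0.01636209, -0.03530517,
        0.07205385]), 'tau': array([-3.25058609e-04, -4.40040457e+01, -1.76592833e+01,  6.32218458e-02,
        5.83173323e-02, -1.79068857e-04]), 'position': array([ 0.22460599, -0.58246003,  0.22158155]), 'tcp_rot': array([[-4.04215372e-04,  9.33131512e-01,  3.59535004e-01],
       [ 2.12172221e-03,  3.59535024e-01, -9.33129179e-01],
       [-9.99997667e-01,  3.85648244e-04, -2.12517544e-03]]), 'force': array([ 0.60452084, -0.31477262, -0.56740212]), 'moment': array([-0.01002682, -0.01578485, -0.04957812]), 'opening': 0.9996668309743221}
scene {'mtx': array([[364.71503648,   0.        , 252.28772546],
       [  0.        , 364.71503648, 188.78325588],
       [  0.        ,   0.        ,   1.        ]]), 'k1': -0.063214288366174, 'origin': array([ 1.16423473, -0.0346591 ,  1.10386995]), 'orientation': array([[-0.06571513, -0.855587  ,  0.51347094],

[... 362 characters left out ...]
n': array([[-0.0226893 ,  0.99356465, -0.11097063],
       [-0.99974193, -0.02242432,  0.00363551],
       [ 0.00112367,  0.11102447,  0.99381704]])}
wrist {'mtx': array([[328.63993466,   0.        , 258.67078014],
       [  0.        , 328.63993466, 192.1412884 ],
       [  0.        ,   0.        ,   1.        ]]), 'k1': -0.07160840747528499, 'hand_eye': array([[ 4.91968006e-04,  2.45687435e-01, -9.69348979e-01,
        -1.60622092e-01],
       [-3.60361331e-05,  9.69349100e-01,  2.45687447e-01,
         6.85227821e-02],
       [ 9.99999878e-01, -8.59387746e-05,  4.85742368e-04,
        -6.17703191e-04],
       [ 0.00000000e+00,  0.00000000e+00,  0.00000000e+00,
         1.00000000e+00]])}
```

View pics/scene0.png

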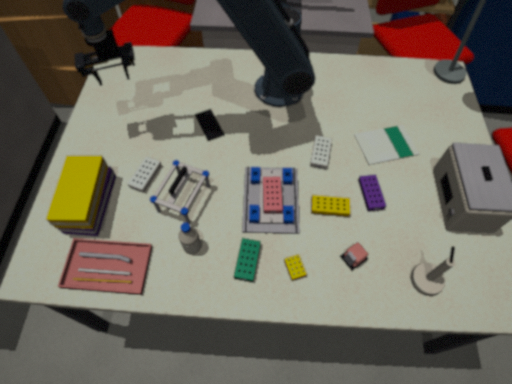

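View pics/top0.png

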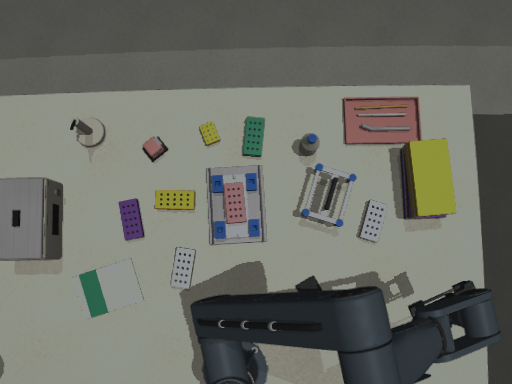

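View pics/wrist0.png

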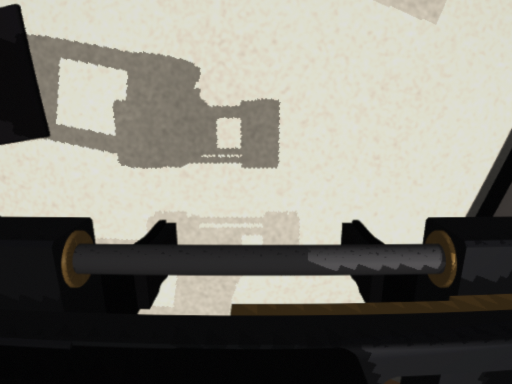

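The only purple box is at top (131,219). Similar boxes are yellow (175,200), white (183,268), white (373,221), green (254,137) and pink in the frame (235,203). By the description I choose the purple one and the pink one in the frame. I'll check close crops and measure.

```bash
cat > h.py <<'E'
import numpy as np,cv2
def load(n):
    return dict(np.load(n+".npz"))
def rays(c,uv):
    uv=np.asarray(uv,float).reshape(-1,1,2)
    K=c["mtx"];k=float(c["k1"])
    p=cv2.undistortPoints(uv,K,np.array([k,0,0,0.])).reshape(-1,2)
    return np.c_[p[:,0],-p[:,1],-np.ones(len(p))]
def campose(c,s=None):
    if "hand_eye" in c:
        H=c["hand_eye"];R=s["tcp_rot"]
        return R@H[:3,:3], np.asarray(s["position"])+R@H[:3,3]
    return c["orientation"],c["origin"]
def plane(c,uv,z,s=None):
    R,o=campose(c,s); d=rays(c,uv)@R.T
    return o+d*((z-o[2])/d[:,2])[:,None]
def project(c,P,s=None):
    R,o=campose(c,s);q=(np.asarray(P,float).reshape(-1,3)-o)@R
    q=np.c_[q[:,0],-q[:,1],-q[:,2]]
    return cv2.projectPoints(q.reshape(-1,1,3),np.zeros(3),np.zeros(3),c["mtx"],np.array([float(c["k1"]),0,0,0.]))[0].reshape(-1,2)
def blobs(c,lo,hi,amin=30):
    h=cv2.cvtColor(c["img"],cv2.COLOR_BGR2HSV)
    m=cv2.inRange(h,np.array(lo),np.array(hi))
    m=cv2.morphologyEx(m,cv2.MORPH_CLOSE,np.ones((5,5)))
    cs,_=cv2.findContours(m,cv2.RETR_EXTERNAL,cv2.CHAIN_APPROX_NONE)
    return [k for k in cs if cv2.contourArea(k)>amin]
def rect(c,k,z,s=None):
    P=plane(c,k.reshape(-1,2),z,s)[:,:2]
    (cx,cy),(w,h),a=cv2.minAreaRect((P*1000).astype(np.float32))
    if w<h:w,h,a=h,w,a+90
    a=(a+90)%180-90
    return np.round([cx,cy,w,h,a],1)
E
python3 - <<'E'
from h import *
for n in["top0","scene0"]:
    c=load(n)
    for nm,lo,hi,z in[("purple",(125,80,30),(150,255,255),.03),("pink",(0,60,100),(8,200,255),.054),("pink2",(170,60,100),(180,200,255),.054),("blue",(100,120,60),(122,255,255),.04),("green",(60,80,40),(90,255,255),.03)]:
        for k in blobs(c,lo,hi):
            print(n,nm,k.reshape(-1,2).mean(0).round(),rect(c,k,z))
t=cv2.imread("pics/top0.png")
cv2.imwrite("pics/crop1.png",np.hstack([cv2.resize(t[150:260,110:290],None,fx=4,fy=4)]))
cv2.imwrite("pics/crop2.png",cv2.resize(t[150:240,280:400],None,fx=6,fy=6,interpolation=2))
E
```

```text
top0 purple [131. 219.] [499.5 331.7 127.8  63.2  10. ]
top0 purple [404. 184.] [ 5.972e+02 -5.843e+02  2.265e+02  2.370e+01  2.000e-01]
top0 pink [153. 146.] [735.1 255.   52.8  46.9  37.1]
top0 pink [382. 119.] [ 810.9 -512.1  255.1  155.1   89.4]
top0 pink2 [234. 202.] [544.7 -12.1 127.8  60.4   4. ]
top0 blue [220. 229.] [457.9  36.4  55.4  32.6  -0.9]
top0 blue [339. 223.] [ 471.5 -352.8   23.    19.8   -2.2]
top0 blue [254. 227.] [462.3 -73.4  54.8  31.5   2.2]
top0 blue [305. 212.] [ 508.6 -242.4   19.8   19.7   88.6]
top0 blue [217. 183.] [609.   43.3  57.1  31.9   4.4]
top0 blue [251. 182.] [613.2 -68.2  56.8  31.6   4. ]
top0 blue [312. 138.] [ 753.9 -273.5   26.5   23.6  -46.1]
top0 green [ 93. 293.] [257.3 458.2 144.9  57.7  17.1]
top0 green [253. 136.] [767.  -78.9 131.9  59.8  -6.7]
scene0 purple [372. 192.] [506.  331.9 132.4  62.4  10. ]
scene0 purple [102. 205.] [ 597.5 -584.3  259.2   37.    -1. ]
scene0 pink [356. 252.] [742.3 253.9  56.7  51.2 -51.6]
scene0 pink [105. 266.] [ 830.9 -504.4  252.8  159.1   89.6]
scene0 pink [264. 195.] [555.5 -32.3  99.9  19.2   4.9]
scene0 pink [272. 180.] [494.5 -18.7  51.   43.4  56.4]
scene0 pink [424.  58.] [-187.   636.   280.9   29.3  -85.7]
scene0 pink [153.  46.] [-183.3 -568.9  187.6    7.2  -87.6]
scene0 pink2 [272. 194.] [547.7  -9.5 127.4  63.2   3.7]
scene0 blue [185. 227.] [ 683.9 -284.    31.8   26.    25.2]
scene0 blue [288. 214.] [615.1  45.4  58.6  33.4   3.7]
scene0 blue [254. 213.] [620.4 -67.8  62.4  29.5   3.3]
scene0 blue [287. 176.] [465.   40.9  63.2  31.5   1.3]
scene0 blue [255. 175.] [470.3 -72.1  58.2  28.2   3.7]
scene0 green [247. 259.] [773.5 -77.3 130.3  59.7  -7.1]
scene0 green [398. 142.] [276.7 457.2 141.9  53.4  17.5]
```

View pics/crop1.png

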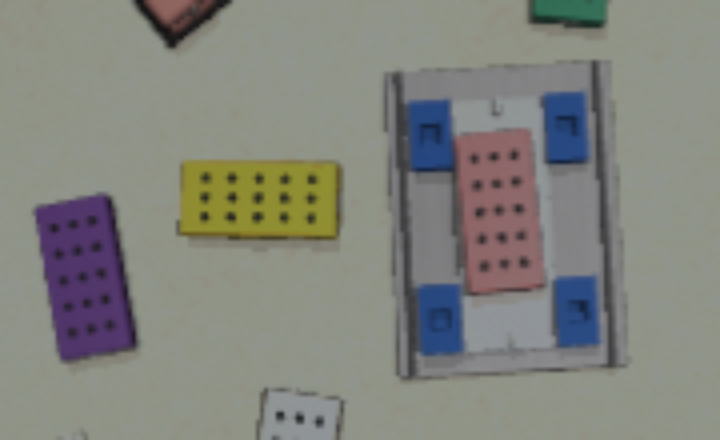

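View pics/crop2.png

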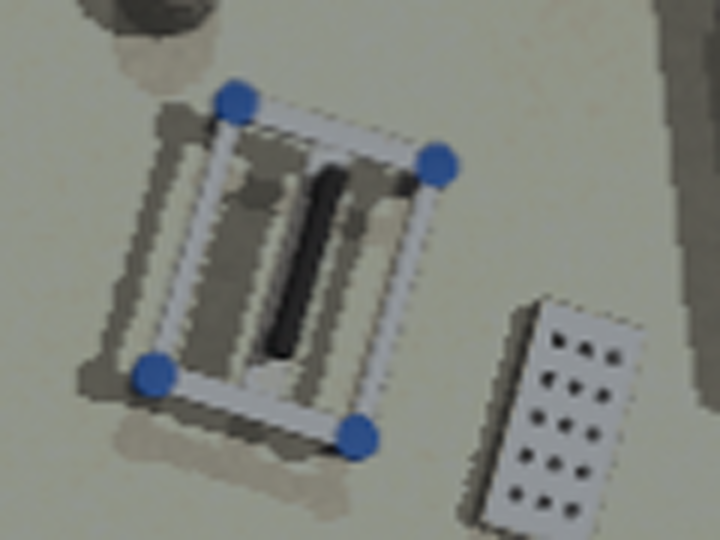

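Crop 1 confirms purple (crop ~85,278), pink in the frame with four blue socket blocks, and a yellow lookalike. Crop 2 shows the tier with its black bar. Next, a close look over the rack with the wrist camera.

>>> send_rows(
  fingers=[1, 1, 1, 1, 1, 1, 1, 1, 1, 1],
  dp=[
    [18, 30, 6],
    [36, 65, 12],
    [54, 100, 18],
    [72, 136, 24],
    [90, 172, 30],
    [108, 208, 36],
    [126, 244, 42],
    [144, 280, 48],
    [162, 314, 54],
    [178, 345, 60],
  ],
  turn=[
    [0, 0, -0.02],
    [0, 0, -0.05],
    [0, 0, -0.08],
    [0, 0, -0.11],
    [0, 0, -0.14],
    [0, 0, -0.17],
    [0, 0, -0.2],
    [0, 0, -0.23],
    [0, 0, -0.26],
    [0, 0, -0.3],
  ],
)

```text
time_s: 0.98
position: [0.403, -0.2352, 0.282]
tcp_rot: [[-0.0, 0.998, 0.066], [0.002, 0.066, -0.998], [-1.0, 0.0, -0.002]]
force: [0.4, -0.2, 0.4]
opening: 1.0
```

>>> send_rows(
  fingers=[1, 1, 1, 1, 1, 1, 1, 1, 1, 1],
  dp=[
    [18, 30, 0],
    [36, 60, 0],
    [54, 92, 0],
    [72, 124, 0],
    [90, 156, 0],
    [110, 188, 0],
    [130, 210, 0],
    [142, 225, 0],
    [142, 225, 0],
    [142, 225, 0],
  ],
  turn=[
    [0, 0, 0],
    [0, 0, 0],
    [0, 0, 0],
    [0, 0, 0],
    [0, 0, 0],
    [0, 0, 0],
    [0, 0, 0],
    [0, 0, 0],
    [0, 0, 0],
    [0, 0, 0],
  ],
)

```text
time_s: 1.82
position: [0.5448, -0.0094, 0.2815]
tcp_rot: [[-0.001, 0.998, 0.069], [0.002, 0.069, -0.998], [-1.0, -0.001, -0.002]]
force: [-0.6, -0.4, 0.7]
opening: 1.001
```

```bash
cat > cap.py <<'E'
import sys
from rig import bot
import cv2,numpy as np,pickle
def cap(cam,name):
    s=bot.read_state();c=bot.capture(cam)
    cv2.imwrite(f"pics/{name}.png",c["img"]);pickle.dump((s,c),open(name+".pkl","wb"))
    return s,c
def get(name):return pickle.load(open(name+".pkl","rb"))
if __name__=="__main__":
    s,c=cap(sys.argv[1],sys.argv[2])
    R=s["tcp_rot"];print(s["time_s"],s["position"].round(4),"yaw z",np.degrees(np.arctan2(R[1,2],R[0,2])).round(2),s["force"].round(2),s["opening"],s["joint_positions"].round(1))
E
python3 cap.py wrist w1
```

```text
1.8167 [ 0.5448 -0.0094  0.2815] yaw z -86.06 [-0.58 -0.36  0.73] 1.0012883391895675 [-12.8  20.2  89.4   0.1  70.5  73.2]
```

View pics/w1.png

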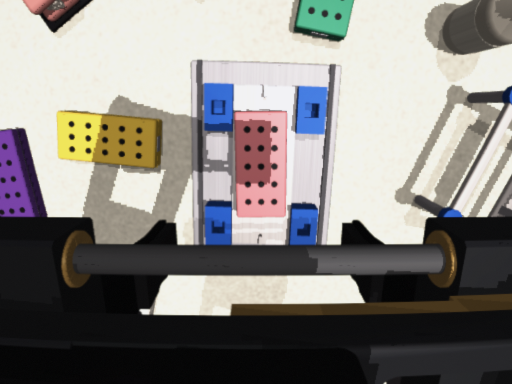

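The wrist view shows pink at (260,163), four blue blocks with dark sockets at (218,107), (312,108), (218,227) and (304,227), and purple at the left edge.

```bash
python3 - <<'E'
from h import *
from cap import get
s,c=get("w1")
for nm,lo,hi,z in[("pink",(165,50,60),(180,220,255),.054),("blue",(100,120,50),(122,255,255),.04),("purple",(125,80,30),(150,255,255),.03)]:
    for k in blobs(c,lo,hi,100):
        print(nm,k.reshape(-1,2).mean(0).round(),rect(c,k,z,s),"z_med",np.median(c["z_map"][tuple(k.reshape(-1,2).mean(0).round().astype(int)[::-1])]))
cv2.imwrite("pics/w1c.png",cv2.resize(c["img"][50:250,180:350],None,fx=3.5,fy=3,interpolation=2))
E
```

```text
pink [260. 163.] [547.4  -9.6 127.5  60.9   4.4] z_med 0.39347568
blue [450. 213.] [ 500.7 -262.9   32.4   12.4  -86.4] z_med 0.37043282
blue [303. 225.] [471.  -70.5  56.9  35.    2.7] z_med 0.45283988
blue [218. 223.] [465.1  40.   61.4  33.4   1.5] z_med 0.45332578
blue [311. 110.] [615.9 -65.3  54.8  35.3   1.9] z_med 0.4146636
blue [218. 107.] [611.6  45.4  55.3  33.9   2. ] z_med 0.41506067
purple [ 18. 177.] [509.9 316.7 119.4  70.4   4.5] z_med 0.42226857
```

View pics/w1c.png

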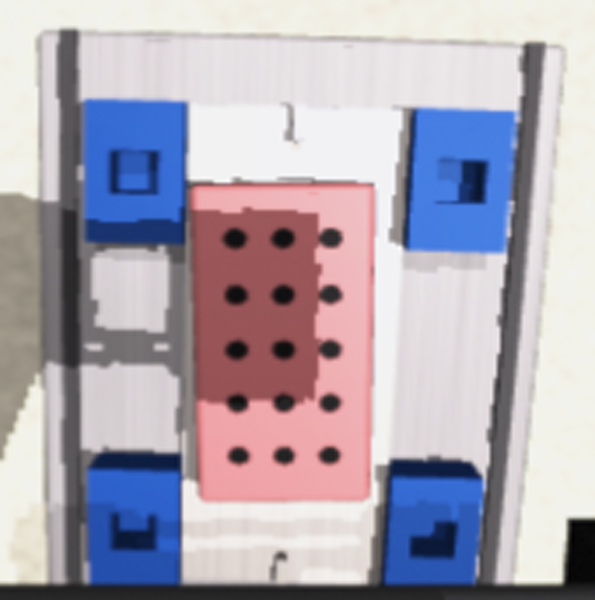

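>>> send_rows(
  fingers=[1, 1, 1, 1, 1, 1, 1, 1, 1, 1],
  dp=[
    [-4, 30, 0],
    [-8, 68, 0],
    [-13, 106, -3],
    [-18, 144, -6],
    [-23, 182, -10],
    [-28, 220, -14],
    [-33, 258, -18],
    [-37, 296, -22],
    [-40, 328, -26],
    [-42, 341, -30],
  ],
  turn=[
    [0, 0, 0.01],
    [0, 0, 0.02],
    [0, 0, 0.03],
    [0, 0, 0.04],
    [0, 0, 0.05],
    [0, 0, 0.06],
    [0, 0, 0.07],
    [0, 0, 0.08],
    [0, 0, 0.09],
    [0, 0, 0.106],
  ],
)

```text
time_s: 2.7
position: [0.5016, 0.333, 0.2514]
tcp_rot: [[-0.002, 0.985, 0.174], [0.003, 0.174, -0.985], [-1.0, -0.001, -0.003]]
force: [0.6, -0.4, 0.7]
opening: 1.0
```

>>> send_rows(
  fingers=[1, 1, 1],
  dp=[
    [0, 0, -60],
    [0, 0, -100],
    [0, 0, -100],
  ],
  turn=[
    [0, 0, 0],
    [0, 0, 0],
    [0, 0, 0],
  ],
)

```text
time_s: 2.95
position: [0.4985, 0.3302, 0.1468]
tcp_rot: [[-0.01, 0.985, 0.174], [-0.001, 0.174, -0.985], [-1.0, -0.01, -0.001]]
force: [-1.1, -0.9, -0.7]
opening: 1.001
```

```bash
python3 cap.py wrist w2; python3 - <<'E'
from h import *
from cap import get
s,c=get("w2")
for nm,lo,hi,z in[("purple",(125,60,20),(150,255,255),.03)]:
    for k in blobs(c,lo,hi,100):
        print(nm,k.reshape(-1,2).mean(0).round(),rect(c,k,z,s))
E
```

```text
2.95 [0.4985 0.3302 0.1468] yaw z -79.98 [-1.15 -0.93 -0.71] 1.0010105144776043 [ 22.7  33.7  89.7   0.2  57.1 102.6]
purple [253. 176.] [505.  337.4 121.3  60.5  10.2]
```

View pics/w2.png

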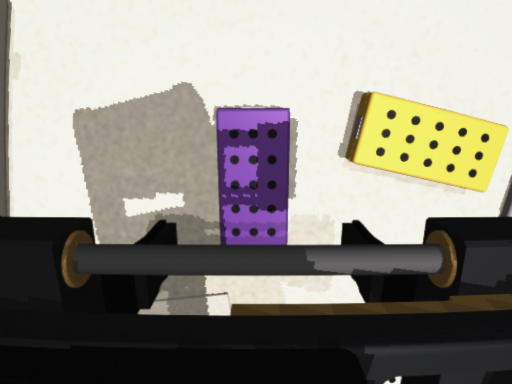

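```bash
cat >> h.py <<'E'
def dots(c,k,z,s=None,thr=60):
    m=np.zeros(c["img"].shape[:2],np.uint8);cv2.drawContours(m,[cv2.convexHull(k)],-1,255,-1);m=cv2.erode(m,np.ones((5,5)))
    g=c["img"].max(2);b=((g<thr)&(m>0)).astype(np.uint8)
    n,_,st,ce=cv2.connectedComponentsWithStats(b)
    a=st[1:,4];ce=ce[1:][(a>8)&(a<400)]
    P=plane(c,ce,z,s)[:,:2]*1000
    return ce,P
E
python3 - <<'E'
from h import *
from cap import get
for n,lo,hi,z in[("w2",(125,60,20),(150,255,255),.03),("w1",(165,50,60),(180,220,255),.054)]:
    s,c=get(n)
    k=max(blobs(c,lo,hi,100),key=cv2.contourArea)
    ce,P=dots(c,k,z,s);print(n,len(ce),P.mean(0).round(1),((P.max(0)+P.min(0))/2).round(1));print(P.round(1)[:15].tolist(),cv2.minAreaRect(P.astype(np.float32)))
E
```

```text
w2 15 [501.3 336.8] [501.3 336.8]
[[547.1, 328.8], [541.3, 360.1], [544.1, 344.5], [525.6, 325.0], [520.1, 356.4], [523.0, 340.2], [498.2, 352.3], [501.0, 336.4], [504.0, 321.2], [477.2, 348.7], [479.9, 332.9], [482.9, 317.5], [455.4, 344.7], [458.3, 329.3], [461.0, 313.4]] ((501.2589111328125, 336.8310546875), (87.5186767578125, 31.948532104492188), 10.11213493347168)
w1 15 [546.7  -9.7] [546.8  -9.6]
[[589.0, 9.5], [590.2, -6.6], [591.8, -22.3], [568.4, -8.0], [567.2, 7.7], [569.7, -24.0], [545.5, 6.2], [546.7, -9.7], [547.8, -25.4], [524.2, 4.7], [525.3, -11.5], [526.0, -27.3], [501.7, 3.0], [502.8, -12.9], [503.9, -28.8]] ((546.6768798828125, -9.675130844116211), (88.08238220214844, 32.037574768066406), 4.269018650054932)
```

>>> send_rows(
  fingers=[1, 1, 1, 1, 1, 1, 1, 1, 1],
  dp=[
    [3, 6.5, -20],
    [3, 6.5, -45],
    [3, 6.5, -70],
    [3, 6.5, -95],
    [3, 6.5, -115],
    [3, 6.5, -128],
    [3, 6.5, -136],
    [3, 6.5, -139],
    [3, 6.5, -139],
  ],
  turn=[
    [0, 0, 0],
    [0, 0, 0],
    [0, 0, 0],
    [0, 0, 0],
    [0, 0, 0],
    [0, 0, 0],
    [0, 0, 0],
    [0, 0, 0],
    [0, 0, 0],
  ],
)

```text
time_s: 3.75
position: [0.5009, 0.3354, 0.006]
tcp_rot: [[-0.014, 0.985, 0.173], [-0.003, 0.173, -0.985], [-1.0, -0.014, 0.0]]
force: [0.3, 0.2, -0.0]
opening: 1.002
```

>>> send_rows(
  fingers=[0, 0, 0, 0, 0, 0, 0, 0],
  dp=[
    [0, 0, 0],
    [0, 0, 0],
    [0, 0, 0],
    [0, 0, 0],
    [0, 0, 0],
    [0, 0, 0],
    [0, 0, 0],
    [0, 0, 0],
  ],
  turn=[
    [0, 0, 0],
    [0, 0, 0],
    [0, 0, 0],
    [0, 0, 0],
    [0, 0, 0],
    [0, 0, 0],
    [0, 0, 0],
    [0, 0, 0],
  ],
)

```text
time_s: 4.42
position: [0.5012, 0.3357, 0.0066]
tcp_rot: [[-0.013, 0.985, 0.173], [-0.002, 0.173, -0.985], [-1.0, -0.013, 0.0]]
force: [-0.9, -0.3, 4.9]
opening: 0.709
```

>>> send_rows(
  fingers=[0, 0, 0, 0, 0, 0, 0, 0, 0, 0],
  dp=[
    [0, 0, 10],
    [0, 0, 30],
    [0, 0, 55],
    [0, 0, 80],
    [2, -10, 105],
    [6, -30, 115],
    [10, -60, 120],
    [14, -90, 120],
    [18, -120, 120],
    [22, -150, 120],
  ],
  turn=[
    [0, 0, 0],
    [0, 0, 0],
    [0, 0, 0],
    [0, 0, 0],
    [0, 0, 0],
    [0, 0, -0.01],
    [0, 0, -0.02],
    [0, 0, -0.03],
    [0, 0, -0.04],
    [0, 0, -0.05],
  ],
)

```text
time_s: 5.25
position: [0.5225, 0.1844, 0.1267]
tcp_rot: [[-0.014, 0.992, 0.124], [-0.002, 0.124, -0.992], [-1.0, -0.014, 0.0]]
force: [0.8, 0.1, -2.4]
opening: 0.709
```

```bash
python3 cap.py wrist w3
```

```text
5.25 [0.5225 0.1844 0.1267] yaw z -82.9 [ 0.83  0.07 -2.36] 0.7094160661357095 [ 7.9 32.7 96.8 -0.  51.3 90.8]
```

View pics/w3.png

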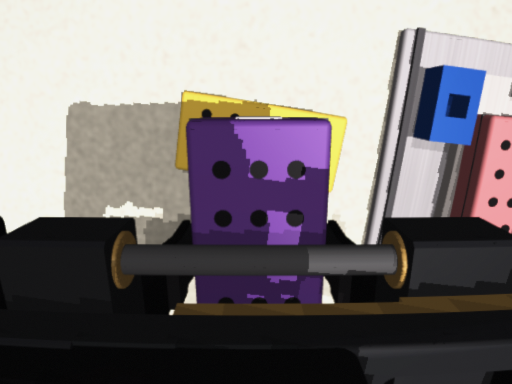

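The wrist view shows purple held between the pads with its dots at (221..296,170) and (223..295,218), straight in the jaws. I'll compute its centre in the hand.

```bash
python3 - <<'E'
from h import *
from cap import get
s,c=get("w3")
P=plane(c,[(221.5,170),(259,170),(296,170),(223,218),(259,218),(295,218)],s["position"][2]+.0234,s)
q=(P-s["position"])@s["tcp_rot"]*1000
print(q.round(1)); print(s["position"])
E
```

```text
[[-24.   43.3 -16.7]
 [-24.   43.3  -0.9]
 [-24.   43.3  14.7]
 [-23.7  21.9 -16.7]
 [-23.7  21.9  -0.9]
 [-23.7  21.9  14.9]]
[0.52248292 0.18441699 0.12672531]
```

>>> send_rows(
  fingers=[0, 0, 0, 0, 0, 0, 0, 0, 0, 0],
  dp=[
    [3, -25, 0],
    [7, -55, 0],
    [11, -85, 0],
    [15, -115, 0],
    [18, -145, 0],
    [22, -172, 0],
    [24, -188, 0],
    [24.5, -195, -10],
    [24.5, -195, -30],
    [24.5, -195, -45],
  ],
  turn=[
    [0, 0, -0.005],
    [0, 0, -0.01],
    [0, 0, -0.02],
    [0, 0, -0.03],
    [0, 0, -0.04],
    [0, 0, -0.049],
    [0, 0, -0.049],
    [0, 0, -0.049],
    [0, 0, -0.049],
    [0, 0, -0.049],
  ],
)

```text
time_s: 6.13
position: [0.5473, -0.0159, 0.0803]
tcp_rot: [[-0.016, 0.997, 0.071], [-0.005, 0.071, -0.997], [-1.0, -0.016, 0.004]]
force: [-0.9, -0.3, -3.2]
opening: 0.709
```

```bash
python3 cap.py wrist w4
```

```text
6.1333 [ 0.5473 -0.0159  0.0803] yaw z -85.94 [-0.88 -0.26 -3.16] 0.7087317772418167 [-13.1  36.6  99.3  -0.7  44.9  73.3]
```

View pics/w4.png

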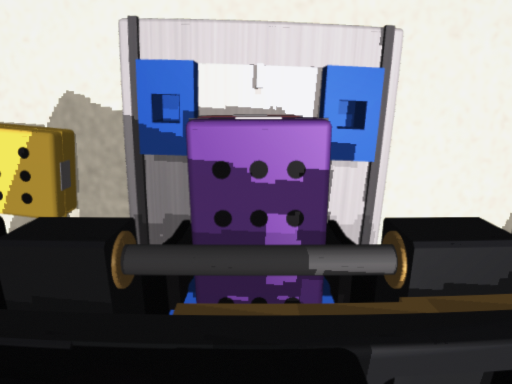

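>>> send_rows(
  fingers=[0, 0, 0, 0, 0, 0],
  dp=[
    [0, 5.4, 0],
    [0, 5.4, -4],
    [0, 5.4, -8],
    [0, 5.4, -12],
    [0, 5.4, -15],
    [0, 5.4, -17],
  ],
  turn=[
    [0, 0, 0.003],
    [0, 0, 0.003],
    [0, 0, 0.003],
    [0, 0, 0.003],
    [0, 0, 0.003],
    [0, 0, 0.003],
  ],
)

```text
time_s: 6.68
position: [0.5451, -0.0095, 0.0605]
tcp_rot: [[-0.021, 0.997, 0.075], [-0.004, 0.075, -0.997], [-1.0, -0.022, 0.002]]
force: [-2.6, 0.2, 15.6]
opening: 0.711
```

>>> send_rows(
  fingers=[0, 0, 0],
  dp=[
    [0, 0, 1.5],
    [1.8, -1, 1.5],
    [1.8, -1, 1],
  ],
  turn=[
    [0, 0, 0],
    [0, -0.007, 0],
    [0, -0.007, 0],
  ],
)

```text
time_s: 6.93
position: [0.5475, -0.0109, 0.0619]
tcp_rot: [[-0.013, 0.997, 0.074], [-0.004, 0.074, -0.997], [-1.0, -0.013, 0.003]]
force: [-0.4, 0.4, -2.6]
opening: 0.712
```

>>> send_rows(
  fingers=[0, 0, 0.8, 0.85, 0.85, 0.85],
  dp=[
    [0, 0, -1.2],
    [0, 0, -1.2],
    [0, 0, -1],
    [0, 0, -1],
    [0, 0, -1],
    [0, 0, -1],
  ],
  turn=[
    [0, 0, 0],
    [0, 0, 0],
    [0, 0, 0],
    [0, 0, 0],
    [0, 0, 0],
    [0, 0, 0],
  ],
)

```text
time_s: 7.43
position: [0.5477, -0.0109, 0.0611]
tcp_rot: [[-0.012, 0.997, 0.074], [-0.004, 0.074, -0.997], [-1.0, -0.012, 0.003]]
force: [0.5, 1.0, -0.1]
opening: 0.842
```

>>> send_rows(
  fingers=[0.85, 0.85, 0.85, 0.85, 1, 1, 1, 1, 1, 1],
  dp=[
    [0, 0, 10],
    [0, 0, 30],
    [0, 0, 60],
    [0, 0, 95],
    [0, 0, 130],
    [0, 0, 165],
    [0, 0, 195],
    [0, 0, 215],
    [0, 0, 220],
    [0, 0, 220],
  ],
  turn=[
    [0, 0, 0],
    [0, 0, 0],
    [0, 0, 0],
    [0, 0, 0],
    [0, 0, 0],
    [0, 0, 0],
    [0, 0, 0],
    [0, 0, 0],
    [0, 0, 0],
    [0, 0, 0],
  ],
)

```text
time_s: 8.27
position: [0.5484, -0.011, 0.2833]
tcp_rot: [[-0.008, 0.997, 0.075], [-0.005, 0.075, -0.997], [-1.0, -0.008, 0.005]]
force: [0.1, 0.2, -0.1]
opening: 0.996
```

```bash
python3 cap.py wrist w5;python3 cap.py top t5;python3 cap.py scene s5; python3 - <<'E'
from h import *
from cap import get
s,c=get("w5")
k=max(blobs(c,(125,60,20),(150,255,255),100),key=cv2.contourArea)
print(rect(c,k,.084,s)); ce,P=dots(c,k,.084,s);print(len(ce),P.mean(0),cv2.minAreaRect(P.astype(np.float32)))
for k in blobs(c,(165,50,60),(180,220,255),20):print("pink",k.reshape(-1,2).mean(0),cv2.boundingRect(k),rect(c,k,.054,s))
for k in blobs(c,(100,120,50),(122,255,255),100):print("blue",k.reshape(-1,2).mean(0).round(),rect(c,k,.04,s))
E
```

```text
8.2667 [ 0.5484 -0.011   0.2833] yaw z -85.72 [ 0.08  0.18 -0.12] 0.9963641501516566 [-12.6  20.6  88.5  -0.4  71.3  73.2]
8.3167 [ 0.5473 -0.0108  0.2814] yaw z -85.72 [ 0.6  -0.08 -1.05] 0.9971343667564334 [-12.6  20.7  88.6  -0.4  71.2  73.2]
8.3667 [ 0.5466 -0.0107  0.2801] yaw z -85.73 [ 0.64 -0.9   0.03] 1.002847330330961 [-12.6  20.8  88.7  -0.4  71.2  73.2]
[548.7  -9.4 126.8  61.    4.3]
15 [547.84019068  -9.64281255] ((547.7149047851562, -9.581918716430664), (87.83124542236328, 31.991453170776367), 4.585448741912842)
blue [445. 214.] [ 501.3 -262.1   30.1    9.8  -86.2]
blue [299. 225.] [471.5 -70.5  56.2  35.    2.6]
blue [215. 224.] [465.5  40.3  60.3  34.3   2.8]
blue [506.  99.] [ 653.1 -309.7   24.8   17.7   13.6]
blue [308. 111.] [615.9 -65.2  54.7  35.2   2.1]
blue [216. 108.] [611.6  45.2  55.2  33.5   2.1]
```

View pics/w5.png

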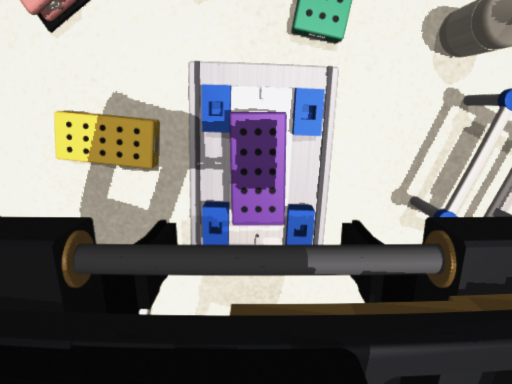

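View pics/s5.png

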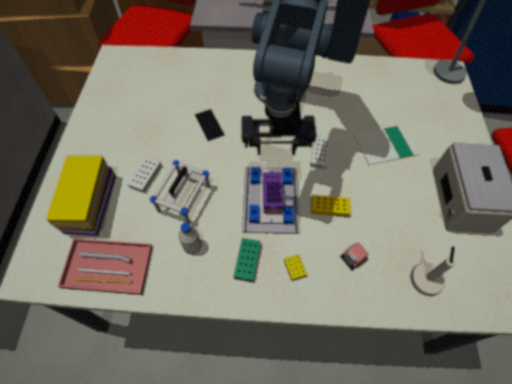

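Purple covers pink in the wrist view (258,168). I'll check from the side that pink is still aligned beneath it, and measure the sockets.

```bash
python3 - <<'E'
from h import *
from cap import get
s,c=get("s5")
cv2.imwrite("pics/s5c.png",cv2.resize(c["img"][155:245,230:310],None,fx=6.5,fy=6.5,interpolation=2))
s,c=get("w5")
a=cv2.resize(c["img"][80:250,190:340],None,fx=4.5,fy=3.5,interpolation=2)
cv2.imwrite("pics/w5c.png",a)
E
```

```text
(no output)
```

View pics/s5c.png

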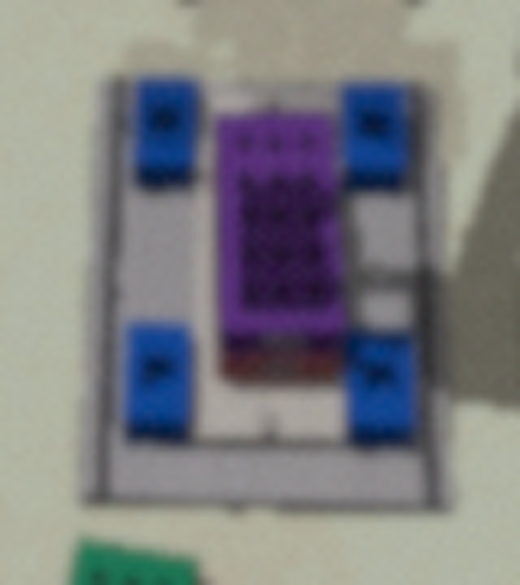

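View pics/w5c.png

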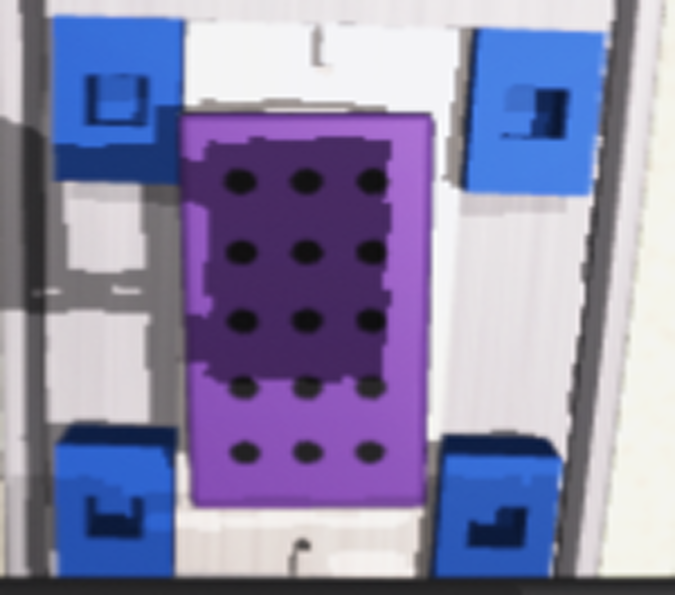

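Pink shows flush under purple's front edge, so the stack is square. I'll take one clearer view of all four sockets from further back, before moving to the tier.

>>> send_rows(
  fingers=[1, 1, 1, 1, 1, 1],
  dp=[
    [-20, 0, 0],
    [-45, 0, 0],
    [-65, 0, 0],
    [-75, 0, 0],
    [-75, 0, 0],
    [-75, 0, 0],
  ],
  turn=[
    [0, -0.008, -0.03],
    [0, -0.008, -0.035],
    [0, -0.008, -0.035],
    [0, -0.008, -0.035],
    [0, -0.008, -0.035],
    [0, -0.008, -0.035],
  ],
)

```text
time_s: 8.92
position: [0.4716, -0.0107, 0.2788]
tcp_rot: [[-0.008, 0.999, 0.039], [-0.003, 0.039, -0.999], [-1.0, -0.008, 0.002]]
force: [1.0, -0.2, -0.4]
opening: 1.001
```

```bash
python3 cap.py wrist w6; python3 - <<'E'
from h import *
from cap import get
s,c=get("w6")
for k in blobs(c,(100,120,50),(122,255,255),100):print("blue",k.reshape(-1,2).mean(0).round(),rect(c,k,.04,s))
a=cv2.resize(c["img"][90:250,180:350],None,fx=4.7,fy=3.7,interpolation=2)
cv2.imwrite("pics/w6c.png",a)
E
```

```text
8.9167 [ 0.4716 -0.0107  0.2788] yaw z -87.76 [ 1.03 -0.2  -0.38] 1.001414806528124 [-14.7  14.4  98.9  -0.3  67.2  73.1]
blue [308. 171.] [466.  -70.9  56.7  35.    2.4]
blue [218. 170.] [461.7  39.7  56.8  34.1   1.7]
blue [462. 149.] [ 502.7 -263.8   31.8   27.3   53.5]
blue [312.  42.] [615.1 -65.4  56.4  35.2   2.6]
blue [215.  42.] [610.1  45.6  57.5  34.2   1.9]
```

View pics/w6.png

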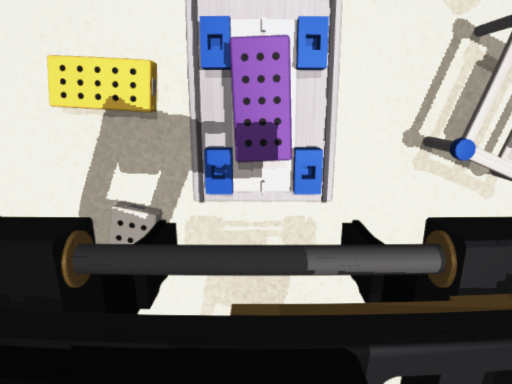

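Four blocks are visible at (215,42), (312,42), (218,170) and (308,171). The frame centre is about (538,-13.5) and its yaw about 2.3°. Now a coarse measurement of the tier.

```bash
python3 - <<'E'
from h import *
from cap import get
for n in("t5","s5"):
    s,c=get(n)
    for k in blobs(c,(100,120,50),(122,255,255),20):
        p=k.reshape(-1,2).mean(0); print(n,"blue",p.round(),(plane(c,[p],.095)*1000).round(1)[0,:2])
    b=c["img"].max(2)
E
```

```text
t5 blue [220. 222.] [478.1  33.2]
t5 blue [339. 223.] [ 468.8 -342.7]
t5 blue [254. 227.] [460.  -73.8]
t5 blue [305. 212.] [ 504.3 -236.9]
t5 blue [352. 177.] [ 612.3 -391.5]
t5 blue [319. 167.] [ 647.5 -285.6]
t5 blue [312. 138.] [ 741.9 -266.7]
s5 blue [185. 227.] [ 708.4 -270.3]
s5 blue [184. 211.] [ 654.1 -282.5]
s5 blue [288. 214.] [643.5  40.8]
s5 blue [254. 213.] [648.  -65.3]
s5 blue [287. 176.] [502.3  35.6]
s5 blue [255. 175.] [505.8 -70.1]
s5 blue [407.  14.] [-445.6  587.1]
```

View pics/t5.png

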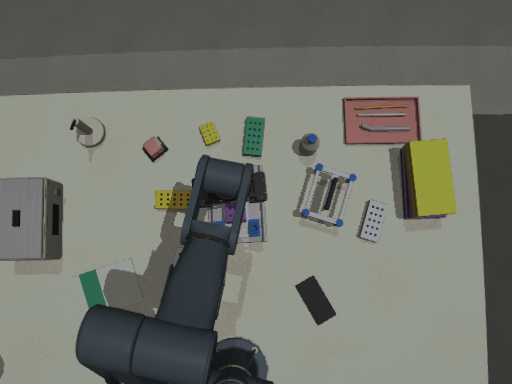

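>>> send_rows(
  fingers=[1, 1, 1, 1, 1, 1, 1, 1, 1, 1],
  dp=[
    [8, -30, 4],
    [18, -68, 8],
    [28, -106, 12],
    [38, -144, 12],
    [48, -182, 12],
    [58, -220, 12],
    [68, -255, 12],
    [78, -285, 12],
    [86, -303, 12],
    [86, -303, 12],
  ],
  turn=[
    [0, 0, -0.04],
    [0, 0, -0.08],
    [0, 0, -0.12],
    [0, 0, -0.16],
    [0, 0, -0.2],
    [0, 0, -0.24],
    [0, 0, -0.29],
    [0, 0, -0.33],
    [0, -0.008, -0.367],
    [0, -0.008, -0.367],
  ],
)

```text
time_s: 9.8
position: [0.5606, -0.3195, 0.29]
tcp_rot: [[0.002, 0.945, -0.326], [-0.005, -0.326, -0.945], [-1.0, 0.004, 0.004]]
force: [0.6, 0.2, -0.3]
opening: 1.0
```

```bash
python3 cap.py wrist w7; python3 - <<'E'
from h import *
from cap import get
s,c=get("w7")
for k in blobs(c,(100,120,50),(122,255,255),60):
    r=rect(c,k,.09,s);print("blue",k.reshape(-1,2).mean(0).round(),r)
    x,y=k.reshape(-1,2).mean(0).astype(int);R,o=campose(c,s);d=rays(c,[(x,y)])@R.T;print("   depthpt",(o+d[0]*c["z_map"][y,x]).round(4))
E
```

```text
9.8 [ 0.5606 -0.3195  0.29  ] yaw z -109.05 [ 0.59  0.18 -0.33] 1.0001271015038686 [-39.5  28.1  74.6  -0.1  77.   69.6]
blue [302. 236.] [ 471.6 -342.1   22.5   22.1   66.1]
   depthpt [ 0.4738 -0.341   0.0896]
blue [208. 236.] [ 507.5 -236.4   22.    21.9   80.9]
   depthpt [ 0.5082 -0.2371  0.0891]
blue [  5. 205.] [625.3 -15.8  24.5  22.5   2.5]
   depthpt [0.6251 0.0292 0.0371]
blue [ 69. 186.] [ 617.3 -106.8   48.5   42.4    2.3]
   depthpt [ 0.6175 -0.058   0.014 ]
blue [201. 105.] [ 650.6 -284.2   22.    21.5  -20.7]
   depthpt [ 0.6511 -0.2843  0.0894]
blue [305. 104.] [ 614.8 -390.5   21.9   21.5  -18.7]
   depthpt [ 0.6157 -0.3896  0.0904]
blue [131.  24.] [ 750.8 -245.    37.4   30.7   25.6]
   depthpt [ 0.7313 -0.2607  0.149 ]
```

View pics/w7.png

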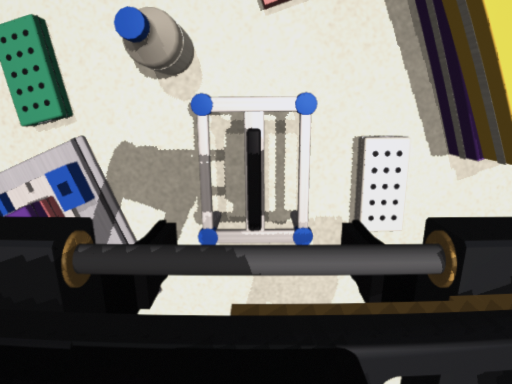

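Tier caps are at (201,105), (305,104), (208,236) and (302,236), with the bar along (254,180). The centre is (561,-314) and yaw -18.65°. Descending on the bar.

>>> send_rows(
  fingers=[0.6, 0.6, 0.6, 0.6, 0.6, 0.6, 0.6, 0.6, 0.6, 0.6],
  dp=[
    [0.4, 5, -20],
    [0.4, 5, -50],
    [0.4, 5, -80],
    [0.4, 5, -110],
    [0.4, 5, -135],
    [0.4, 5, -155],
    [0.4, 5, -170],
    [0.4, 5, -178],
    [0.4, 5, -183],
    [0.4, 5, -183],
  ],
  turn=[
    [0, 0, 0.007],
    [0, 0, 0.007],
    [0, 0, 0.007],
    [0, 0, 0.007],
    [0, 0, 0.007],
    [0, 0, 0.007],
    [0, 0, 0.007],
    [0, 0, 0.007],
    [0, 0, 0.007],
    [0, 0, 0.007],
  ],
)

```text
time_s: 10.68
position: [0.5599, -0.3106, 0.1062]
tcp_rot: [[-0.001, 0.949, -0.316], [-0.001, -0.316, -0.949], [-1.0, -0.001, 0.001]]
force: [0.4, -0.9, -0.1]
opening: 0.603
```

```bash
python3 cap.py wrist w8
```

```text
10.6833 [ 0.5599 -0.3106  0.1062] yaw z -108.44 [ 0.37 -0.91 -0.08] 0.6028672259799958 [-39.   39.4  85.2  -0.1  55.3  69.5]
```

View pics/w8.png

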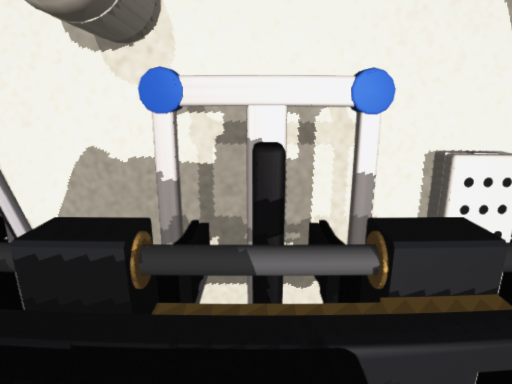

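>>> send_rows(
  fingers=[0.6, 0.6, 0, 0, 0, 0, 0, 0, 0, 0],
  dp=[
    [0, -3.4, 0],
    [0, -3.4, 0],
    [0, -3.4, 0],
    [0, -3.4, 0],
    [0, -3.4, 0],
    [0, -3.4, 0],
    [0, -3.4, 0],
    [0, -3.4, 0],
    [0, -3.4, 0],
    [0, -3.4, 0],
  ],
  turn=[
    [0, 0, -0.003],
    [0, 0, -0.003],
    [0, 0, -0.003],
    [0, 0, -0.003],
    [0, 0, -0.003],
    [0, 0, -0.003],
    [0, 0, -0.003],
    [0, 0, -0.003],
    [0, 0, -0.003],
    [0, 0, -0.003],
  ],
)

```text
time_s: 11.57
position: [0.5603, -0.3149, 0.107]
tcp_rot: [[0.0, 0.948, -0.319], [-0.002, -0.319, -0.948], [-1.0, 0.001, 0.002]]
force: [-0.3, -0.4, -0.6]
opening: 0.16
```

```bash
python3 cap.py wrist w9; python3 - <<'E'
from h import *
from cap import get
s,c=get("w9")
for k in blobs(c,(100,120,50),(122,255,255),60):
    r=rect(c,k,.09,s);q=(np.r_[r[:2]/1000,.09]-s["position"])@s["tcp_rot"]*1000
    print("blue",k.reshape(-1,2).mean(0).round(),r,"tool",q.round(1))
E
```

```text
11.5667 [ 0.5603 -0.3149  0.107 ] yaw z -108.61 [-0.32 -0.42 -0.56] 0.15999886811555997 [-39.2  39.5  84.9  -0.1  55.5  69.4]
blue [363.  94.] [ 615.1 -390.2   23.1   22.4  -15.7] tool [17.2 76.  53.8]
blue [154.  94.] [ 650.5 -285.    23.1   22.4  -21.6] tool [ 17.   76.  -57.2]
```

Opening 0.16 is 13.9 mm, so the bar is gripped, with the tier centred and square in the hand. Lifting and carrying it above the stack.

>>> send_rows(
  fingers=[0, 0, 0, 0, 0, 0, 0, 0, 0, 0],
  dp=[
    [0, 0, 8],
    [0, 0, 22],
    [0, 0, 42],
    [0, 0, 65],
    [0, 0, 88],
    [0, 8, 105],
    [-1, 22, 112],
    [-2, 40, 115],
    [-4, 60, 115],
    [-6, 80, 115],
  ],
  turn=[
    [0, 0, 0],
    [0, 0, 0],
    [0, 0, 0],
    [0, 0, 0],
    [0, 0, 0],
    [0, 0, 0.02],
    [0, 0, 0.04],
    [0, 0, 0.07],
    [0, 0, 0.1],
    [0, 0, 0.13],
  ],
)

```text
time_s: 12.45
position: [0.5526, -0.2317, 0.2206]
tcp_rot: [[-0.003, 0.982, -0.191], [0.001, -0.191, -0.982], [-1.0, -0.003, -0.0]]
force: [0.1, 0.6, -3.7]
opening: 0.157
```

>>> send_rows(
  fingers=[0, 0, 0, 0, 0, 0, 0, 0, 0, 0],
  dp=[
    [-2, 20, 0],
    [-4, 48, 0],
    [-6, 78, 0],
    [-8, 108, 0],
    [-10, 138, 0],
    [-12, 168, 0],
    [-14, 193, 0],
    [-15, 210, 0],
    [-16, 219, 0],
    [-16, 221, 0],
  ],
  turn=[
    [0, 0, 0.03],
    [0, 0, 0.06],
    [0, 0, 0.09],
    [0, 0, 0.12],
    [0, 0, 0.15],
    [0, 0, 0.18],
    [0, 0, 0.21],
    [0, 0, 0.23],
    [0, 0, 0.235],
    [0, 0, 0.235],
  ],
)

```text
time_s: 13.28
position: [0.5343, -0.0076, 0.2195]
tcp_rot: [[-0.007, 0.999, 0.046], [0.002, 0.046, -0.999], [-1.0, -0.007, -0.002]]
force: [0.8, 0.4, -4.5]
opening: 0.157
```

```bash
python3 cap.py wrist w10;python3 - <<'E'
from h import *
from cap import get
s,c=get("w10");print(s["tcp_rot"].round(4),s["moment"])
for k in blobs(c,(100,120,50),(122,255,255),60):
    p=k.reshape(-1,2).mean(0);r=rect(c,k,s["position"][2]-.017,s);q=(np.r_[r[:2]/1000,s["position"][2]-.017]-s["position"])@s["tcp_rot"]*1000
    print("blue",p.round(),r,"tool",q.round(1), "at .04",rect(c,k,.04,s))
E
```

```text
13.2833 [ 0.5343 -0.0076  0.2195] yaw z -87.35 [ 0.77  0.35 -4.5 ] 0.1570222508587719 [-12.8  23.6  95.    0.   61.8  74.5]
[[-0.0068  0.9989  0.0462]
 [ 0.0019  0.0462 -0.9989]
 [-1.     -0.0067 -0.0022]] [ 0.08684635  0.00612046 -0.04291957]
blue [315. 213.] [546.6 -38.2  17.9   6.  -87.4] tool [16.9 11.  31.1] at .04 [494.4 -69.8  34.3  11.4 -87.4]
blue [217. 218.] [538.6  19.3  18.3  17.1   1.3] tool [ 17.    5.7 -26.7] at .04 [479.   40.5  35.1  32.9   1.3]
blue [321. 117.] [599.9 -36.2  18.6   8.3 -87.1] tool [16.5 64.3 31.6] at .04 [596.5 -66.   35.7  15.9 -87.1]
blue [211. 117.] [597.4  21.8  17.2   7.8 -87.6] tool [ 16.6  64.5 -26.5] at .04 [591.8  45.2  32.9  14.9 -87.6]
blue [363.  94.] [613.1 -58.2  22.9  22.8   3.3] tool [16.4 76.5 54.2] at .04 [ 621.8 -108.1   43.9   43.7    3.3]
blue [154.  94.] [ 6.079e+02  5.250e+01  2.310e+01  2.240e+01 -4.000e-01] tool [ 16.6  76.4 -56.6] at .04 [ 6.120e+02  1.041e+02  4.420e+01  4.290e+01 -4.000e-01]
blue [323.  73.] [621.9 -35.3  18.2   4.5 -86.8] tool [16.4 86.3 31.7] at .04 [638.8 -64.2  34.9   8.6 -86.8]
blue [210.  73.] [619.5  22.6  17.6   5.  -87.8] tool [ 16.5  86.6 -26.2] at .04 [634.1  46.8  33.7   9.5 -87.8]
```

View pics/w10.png

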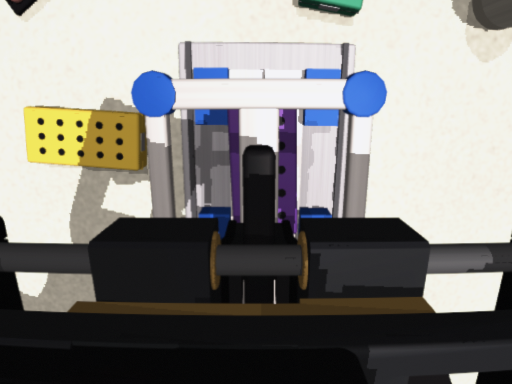

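>>> send_rows(
  fingers=[0, 0, 0, 0, 0, 0, 0, 0],
  dp=[
    [1, -2, -5],
    [3.4, -6.3, -15],
    [3.4, -6.3, -28],
    [3.4, -6.3, -40],
    [3.4, -6.3, -50],
    [3.4, -6.3, -56],
    [3.4, -6.3, -59],
    [3.4, -6.3, -59],
  ],
  turn=[
    [0, 0, 0],
    [-0.003, -0.006, -0.006],
    [-0.003, -0.006, -0.006],
    [-0.003, -0.006, -0.006],
    [-0.003, -0.006, -0.006],
    [-0.003, -0.006, -0.006],
    [-0.003, -0.006, -0.006],
    [-0.003, -0.006, -0.006],
  ],
)

```text
time_s: 14.0
position: [0.5383, -0.0156, 0.16]
tcp_rot: [[-0.001, 0.999, 0.038], [-0.002, 0.038, -0.999], [-1.0, -0.001, 0.002]]
force: [0.6, 0.2, -4.5]
opening: 0.159
```

>>> send_rows(
  fingers=[0, 0, 0],
  dp=[
    [0, 0, 0],
    [0, 0, 0],
    [0, 0, 0],
  ],
  turn=[
    [0, 0, 0],
    [0, 0, 0],
    [0, 0, 0],
  ],
)

```text
time_s: 14.25
position: [0.5388, -0.0157, 0.1606]
tcp_rot: [[0.001, 0.999, 0.038], [-0.002, 0.038, -0.999], [-1.0, 0.0, 0.002]]
force: [-0.4, -0.7, -4.9]
opening: 0.156
```

```bash
python3 cap.py wrist w11;python3 cap.py scene s11;python3 - <<'E'
from h import *
from cap import get
s,c=get("w11");print(s["tcp_rot"].round(4),s["moment"])
s,c=get("s11")
cv2.imwrite("pics/s11c.png",cv2.resize(c["img"][140:250,215:325],None,fx=5.4,fy=5.4,interpolation=2))
E
```

```text
14.25 [ 0.5388 -0.0157  0.1606] yaw z -87.8 [-0.36 -0.68 -4.88] 0.15624306066852375 [-13.5  28.5  98.1  -0.1  53.4  74.4]
14.3 [ 0.5387 -0.0156  0.1606] yaw z -87.79 [ 0.5   0.32 -4.79] 0.16030071460065826 [-13.5  28.5  98.1  -0.1  53.4  74.4]
[[ 5.000e-04  9.993e-01  3.830e-02]
 [-2.000e-03  3.830e-02 -9.993e-01]
 [-1.000e+00  5.000e-04  2.100e-03]] [ 0.02856169  0.0334102  -0.03545728]
```

View pics/w11.png

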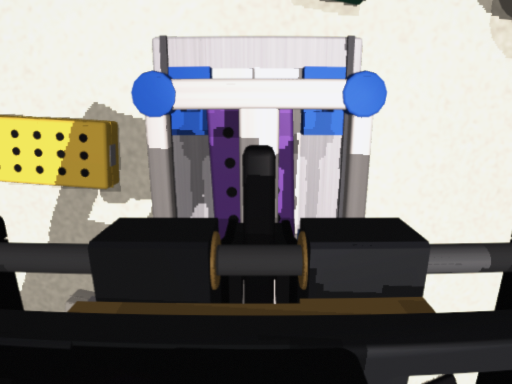

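View pics/s11c.png

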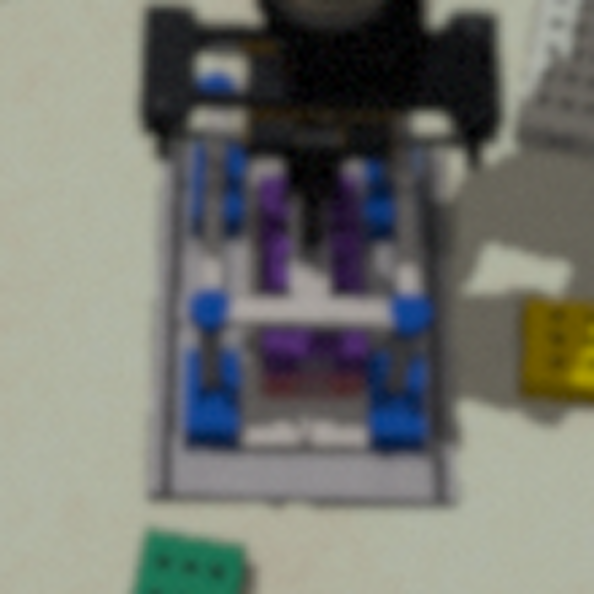

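```bash
python3 - <<'E'
from h import *
from cap import get
s,c=get("w11")
for k in blobs(c,(100,120,50),(122,255,255),60):
    p=k.reshape(-1,2).mean(0);r=rect(c,k,s["position"][2]-.017,s);q=(np.r_[r[:2]/1000,s["position"][2]-.017]-s["position"])@s["tcp_rot"]*1000
    b=k.reshape(-1,2);print(p.round(),b.min(0),b.max(0),"tool",q.round(1), "at .04",rect(c,k,.04,s))
E
```

```text
[338.  98.] [301  67] [386 134] tool [17.1 72.6 43.7] at .04 [616.6 -82.7  70.7  54.5 -87.5]
[176.  97.] [132  67] [210 134] tool [ 16.9  72.6 -47.2] at .04 [611.1  61.   65.9  54.4 -88.5]
```

```bash
python3 - <<'E'
from h import *
from cap import get
s,c=get("w11")
h=cv2.cvtColor(c["img"],cv2.COLOR_BGR2HSV);m=cv2.inRange(h,(100,120,50),(122,255,255))
for r in(70,74,116,122,128):
    u=np.where(m[r,:])[0];seg=np.split(u,np.where(np.diff(u)>3)[0]+1)
    e=[(g[0],g[-1]) for g in seg if len(g)>10];
    P=plane(c,[(a-.0,r) for g in e for a in(g[0]-.5,g[1]+.5)],.04,s)*1000
    print(r,e,P[:,:2].round(1).tolist())
for u in(185,195,205,305,315,325):
    v=np.where(m[:,u])[0];P=plane(c,[(u,v[0]-.5),(u,v[-1]+.5)],.04,s)*1000;print(u,v[0],v[-1],P[:,:2].round(1).tolist())
E
```

```text
70 [(np.int64(168), np.int64(210)), (np.int64(303), np.int64(345))] [[635.9, 63.7], [636.9, 28.4], [639.7, -46.6], [641.4, -81.9]]
74 [(np.int64(142), np.int64(210)), (np.int64(303), np.int64(345)), (np.int64(352), np.int64(376))] [[632.3, 85.4], [633.7, 28.3], [636.6, -46.8], [638.3, -82.1], [638.6, -87.1], [639.7, -108.0]]
116 [(np.int64(149), np.int64(159)), (np.int64(171), np.int64(206)), (np.int64(302), np.int64(343)), (np.int64(358), np.int64(368))] [[598.3, 80.6], [598.6, 71.2], [598.9, 61.8], [599.8, 31.4], [602.8, -48.1], [604.4, -83.6], [605.0, -95.5], [605.4, -104.9]]
122 [(np.int64(171), np.int64(206)), (np.int64(302), np.int64(343))] [[593.9, 61.9], [594.9, 31.4], [597.9, -48.5], [599.5, -84.0]]
128 [(np.int64(171), np.int64(207)), (np.int64(302), np.int64(342))] [[588.9, 62.0], [589.9, 30.5], [592.9, -48.8], [594.4, -83.6]]
185 67 134 [[639.0, 49.3], [583.8, 49.7]]
195 67 134 [[639.2, 41.1], [584.1, 41.1]]
205 67 134 [[639.5, 32.9], [584.4, 32.6]]
305 67 134 [[642.5, -48.4], [587.6, -52.1]]
315 67 134 [[642.9, -56.6], [587.9, -60.6]]
325 67 134 [[643.3, -64.8], [588.3, -69.2]]
```

>>> send_rows(
  fingers=[0, 0, 0, 0],
  dp=[
    [-1.5, 1.6, 0],
    [-1.5, 1.6, -4],
    [-1.5, 1.6, -8],
    [-1.5, 1.6, -9],
  ],
  turn=[
    [0, 0, 0.002],
    [0, 0, 0.002],
    [0, 0, 0.002],
    [0, 0, 0.002],
  ],
)

```text
time_s: 14.68
position: [0.5365, -0.0138, 0.1507]
tcp_rot: [[-0.001, 0.999, 0.041], [-0.002, 0.041, -0.999], [-1.0, -0.001, 0.002]]
force: [-1.5, 0.5, -5.6]
opening: 0.156
```

```bash
cat > st.py <<'E'
from rig import bot
import numpy as np
s=bot.read_state();R=s["tcp_rot"];print(s["time_s"],(s["position"]*1000).round(2),"yaw",np.degrees(np.arctan2(R[1,2],R[0,2])).round(2),R[:,0].round(4),"F",s["force"].round(1),"M",s["moment"].round(2),s["opening"])
E
python3 st.py
```

```text
14.6833 [536.52 -13.82 150.74] yaw -87.67 [-0.0011 -0.0017 -1.    ] F [-1.5  0.5 -5.6] M [0.04 0.01 0.02] 0.1563395458075263
```

>>> send_rows(
  fingers=[0, 0, 0, 0, 0],
  dp=[
    [0.8, -0.3, -1],
    [0.8, -0.3, -2],
    [0.8, -0.3, -3],
    [0.8, -0.3, -4],
    [0.8, -0.3, -5],
  ],
  turn=[
    [0, 0, 0],
    [0, 0, 0],
    [0, 0, 0],
    [0, 0, 0],
    [0, 0, 0],
  ],
)

```text
time_s: 15.1
position: [0.5374, -0.0141, 0.1457]
tcp_rot: [[-0.001, 0.999, 0.041], [-0.002, 0.041, -0.999], [-1.0, -0.001, 0.002]]
force: [0.7, 0.6, -3.6]
opening: 0.16
```

```bash
python3 st.py
```

```text
15.1 [537.39 -14.12 145.68] yaw -87.67 [-0.001  -0.0017 -1.    ] F [ 0.7  0.6 -3.6] M [ 0.05 -0.04 -0.03] 0.1600058724232542
```

No contact yet, with the feet about at the block tops. Continuing in small steps.

>>> send_rows(
  fingers=[0, 0, 0, 0],
  dp=[
    [0, 0, -1],
    [0, 0, -2],
    [0, 0, -3],
    [0, 0, -4],
  ],
  turn=[
    [0, 0, 0],
    [0, 0, 0],
    [0, 0, 0],
    [0, 0, 0],
  ],
)

```text
time_s: 15.43
position: [0.5374, -0.0141, 0.1416]
tcp_rot: [[-0.001, 0.999, 0.041], [-0.002, 0.041, -0.999], [-1.0, -0.001, 0.002]]
force: [-1.0, -1.2, -4.5]
opening: 0.161
```

```bash
python3 st.py
```

```text
15.4333 [537.41 -14.14 141.61] yaw -87.67 [-9.0e-04 -1.7e-03 -1.0e+00] F [-1.  -1.2 -4.5] M [0.06 0.02 0.01] 0.16122183547621072
```

>>> send_rows(
  fingers=[0, 0, 0, 0, 0, 0],
  dp=[
    [0, 0, -1.5],
    [0, 0, -3],
    [0, 0, -4.5],
    [0, 0, -6],
    [0, 0, -7.5],
    [0, 0, -9],
  ],
  turn=[
    [0, 0, 0],
    [0, 0, 0],
    [0, 0, 0],
    [0, 0, 0],
    [0, 0, 0],
    [0, 0, 0],
  ],
)

```text
time_s: 15.93
position: [0.5374, -0.0141, 0.1324]
tcp_rot: [[-0.001, 0.999, 0.041], [-0.002, 0.041, -0.999], [-1.0, -0.001, 0.002]]
force: [0.2, -0.3, -5.1]
opening: 0.159
```

```bash
python3 st.py
```

```text
15.9333 [537.39 -14.14 132.42] yaw -87.67 [-0.001  -0.0017 -1.    ] F [ 0.2 -0.3 -5.1] M [-0.01 -0.03  0.02] 0.1585249273171713
```

>>> send_rows(
  fingers=[0, 0, 0, 0, 0, 0],
  dp=[
    [0, 0, -1.5],
    [0, 0, -3],
    [0, 0, -4.5],
    [0, 0, -6],
    [0, 0, -7],
    [0, 0, -8],
  ],
  turn=[
    [0, 0, 0],
    [0, 0, 0],
    [0, 0, 0],
    [0, 0, 0],
    [0, 0, 0],
    [0, 0, 0],
  ],
)

```text
time_s: 16.43
position: [0.5374, -0.0141, 0.1243]
tcp_rot: [[-0.001, 0.999, 0.041], [-0.002, 0.041, -0.999], [-1.0, -0.001, 0.002]]
force: [1.4, -0.3, -4.5]
opening: 0.156
```

```bash
python3 st.py
```

```text
16.4333 [537.41 -14.15 124.29] yaw -87.67 [-0.001  -0.0017 -1.    ] F [ 1.4 -0.3 -4.5] M [ 0.    0.01 -0.  ] 0.15635683286073956
```

>>> send_rows(
  fingers=[0, 0, 0],
  dp=[
    [0, 0, -0.7],
    [0, 0, -1.3],
    [0, 0, -1.6],
  ],
  turn=[
    [0, 0, 0],
    [0, 0, 0],
    [0, 0, 0],
  ],
)

```text
time_s: 16.68
position: [0.5373, -0.0143, 0.123]
tcp_rot: [[-0.001, 0.999, 0.041], [-0.002, 0.041, -0.999], [-1.0, -0.001, 0.002]]
force: [-1.6, -0.5, 0.8]
opening: 0.161
```

```bash
python3 st.py
```

```text
16.6833 [537.31 -14.25 122.95] yaw -87.66 [-0.0012 -0.0019 -1.    ] F [-1.6 -0.5  0.8] M [-0.03  0.22  0.03] 0.1609019476878029
```

The floor took the weight at z = 123 mm, exactly as predicted for fully home. Releasing and retreating.

>>> send_rows(
  fingers=[0.3, 0.6, 0.6, 0.6, 0.6, 0.6],
  dp=[
    [0, 0, 0.2],
    [0, 0, 0.2],
    [0, 0, 0.2],
    [0, 0, 0.2],
    [0, 0, 0.2],
    [0, 0, 0.2],
  ],
  turn=[
    [0, 0, 0],
    [0, 0, 0],
    [0, 0, 0],
    [0, 0, 0],
    [0, 0, 0],
    [0, 0, 0],
  ],
)

```text
time_s: 17.18
position: [0.5375, -0.0143, 0.1233]
tcp_rot: [[-0.001, 0.999, 0.041], [-0.002, 0.041, -0.999], [-1.0, -0.001, 0.002]]
force: [-0.6, 1.9, 0.3]
opening: 0.526
```

>>> send_rows(
  fingers=[0.6, 0.6, 0.6, 0.6, 0.6, 0.6, 0.6, 0.6, 0.6, 0.6],
  dp=[
    [0, 0, 8],
    [0, 0, 25],
    [0, 0, 50],
    [0, 0, 80],
    [0, 0, 110],
    [0, 0, 140],
    [0, 0, 165],
    [-20, 0, 180],
    [-40, 0, 185],
    [-40, 0, 185],
  ],
  turn=[
    [0, 0, 0],
    [0, 0, 0],
    [0, 0, 0],
    [0, 0, 0],
    [0, 0, 0],
    [0, 0, 0],
    [0, 0, 0],
    [0, 0, 0],
    [0, 0, 0],
    [0, 0, 0],
  ],
)

```text
time_s: 18.02
position: [0.4948, -0.0138, 0.3106]
tcp_rot: [[-0.0, 0.999, 0.041], [-0.002, 0.041, -0.999], [-1.0, -0.0, 0.002]]
force: [-1.1, 1.3, -0.2]
opening: 0.599
```

```bash
python3 cap.py wrist w12;python3 cap.py scene s12;python3 - <<'E'
from h import *
from cap import get
s,c=get("w12")
R,o=campose(c,s)
for k in blobs(c,(100,120,50),(122,255,255),60):
    p=k.reshape(-1,2).mean(0);x,y=p.astype(int);d=rays(c,[p])@R.T
    print("blue",p.round(),rect(c,k,.106,s),"z depth",(o+d[0]*c["z_map"][y,x])[2].round(4))
k=max(blobs(c,(125,60,20),(150,255,255),50),key=cv2.contourArea);print("purple",rect(c,k,.084,s))
s,c=get("s12")
cv2.imwrite("pics/s12c.png",cv2.resize(c["img"][140:250,215:325],None,fx=5.4,fy=5.4,interpolation=2))
E
```

```text
18.0167 [ 0.4948 -0.0138  0.3106] yaw z -87.65 [-1.12  1.31 -0.24] 0.5990795093986512 [-14.5  14.2  93.6  -0.1  72.2  73.2]
18.0667 [ 0.4964 -0.014   0.3098] yaw z -87.67 [0.71 0.41 0.49] 0.5988725531775345 [-14.5  14.4  93.5  -0.1  72.1  73.3]
blue [308. 198.] [464.6 -71.8  22.5  22.2  87.8] z depth 0.1044
blue [295. 176.] [490.2 -55.1  31.6  16.7   0.9] z depth 0.0388
blue [219. 186.] [476.1  31.2  58.   25.9 -25.4] z depth 0.058
blue [304.  66.] [607.7 -60.   46.9  34.9   3.4] z depth 0.1035
blue [216.  66.] [603.6  40.4  46.9  34.9   1.4] z depth 0.106
purple [544.6   9.3 124.4  23.2   4.4]
```

View pics/w12.png

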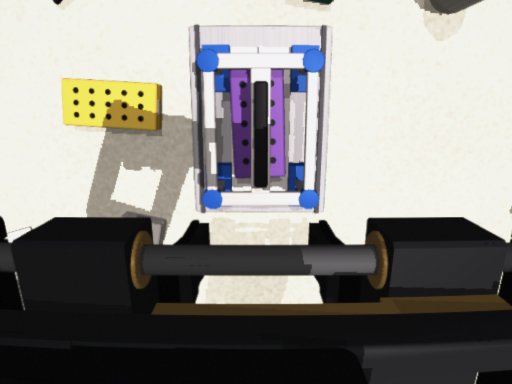

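View pics/s12c.png

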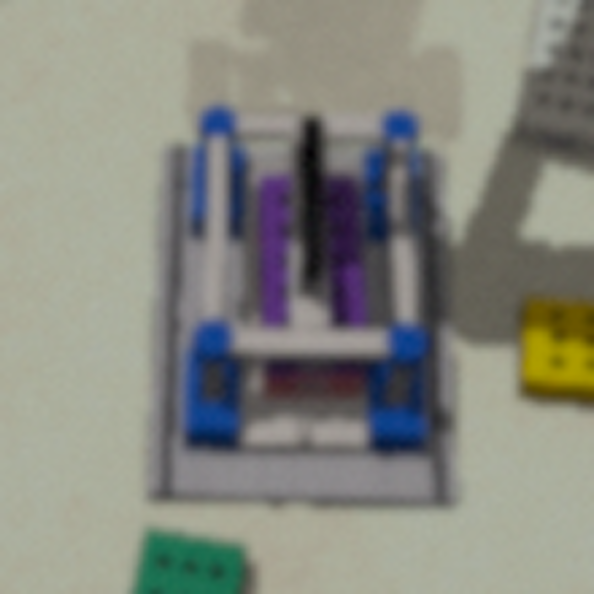

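The wrist view shows all four caps over their sockets at (207,61), (314,61), (213,199) and (308,199), with cap tops about 105 mm up (106 expected at home). The stack is unchanged under the bar and the gripper is clear. Handing in.

```bash
python3 -c "
from rig import bot
print(bot.hand_in())"
```

```text
the job is handed in; nothing more can be done
None
```

I set the purple cassette on the pink one, stood the upper tier over them with all four posts in the sockets, and handed the job in at about 18 s. The hand-in gives no verdict.

**Cassettes:** After release, the dots on the lids put purple about 1 mm and 0.3° from where pink stood before. The side view showed pink still flush beneath it. With the tier on, I could only re-check purple's angle (4.4°, unchanged) and see it was still in place, because the bar and frame cover its centre.

**Tier:** It went down with no noticeable contact until the socket floor took its weight, at 123 mm tool height, the value predicted for fully home. After release, depth readings on two caps and near a third gave 104–106 mm against 106 mm expected. The other two blue patches I measured were obscured or merged with the blocks below, so they confirm nothing.

**Disagreements:**
- The overhead and scene cameras differed by up to 7 mm in x, so I positioned everything from the wrist camera.
- While being set down, purple briefly pressed on pink with about 18 N, so I lifted and re-centred it before letting go.

I did not re-measure the green cassette, jaw model, bottle or bur block at the end. The arm never went near enough to touch them.

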